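# Refit the filtration manifold's valve levers and reset the vacuum

### The job

First turn the vacuum regulator's scale sleeve back to 0. Then fit every valve lever that lies on the bench onto the stem with the collar of its colour, turned so that its bore matches the splines, and push it fully home on the collar; the caps you take off the stems go into the blue tray (all the levers must be home before the vacuum goes back on). Last, set the sleeve to 40, and leave the bottle, the jar and the tip box alone.

Things in the scene. Friction and masses are not known exactly. Their poses are not given: they have to be found in the camera images.
- sleeve_grip (a point): Vacuum regulator, fixed: round white base, 120 mm across, 20 mm high, marks 0, 20, 40, 60 in black on its top; on it an upright grey ribbed scale sleeve, 42 mm across, from 23 to 73 mm above the bench, red pointer at its foot and red line on its top. This point is on the sleeve's axis, 50 mm above the bench, at grip height; it does not turn with the sleeve.
- sleeve (a joint): Turn of the scale sleeve in rad, growing clockwise seen from above; stops at -0.12 and 1.62. Mark 0 is at 0.0, 20 at 0.5, 40 at 1.0, 60 at 1.5. At each mark it clicks into a detent, which draws it in when it is let go within about 0.15 rad; turning it past a detent takes about 0.2 N m.
- tray: Blue open tray for stem caps, fixed: 200 mm (its x) by 140 mm (its y) outside, 35 mm high, walls and floor 4 to 5 mm thick. Origin at the centre of its underside, on the bench.
- rail: Steel manifold rail, fixed: 70 mm (x) by 420 mm (its y), top 45 mm above the bench. It carries three valve stations, 140 mm apart along its y, at the middle of its width; origin at the centre of its underside.
- seat_blue (a point): Valve station on the rail, blue collar (60 mm across, top 57 mm above the bench). Point: on the stem's axis at the collar's top. Fixed upright splined stem, 34 mm tall above it; four splines 9 mm thick: three reach 9 mm from the axis, the long one 13 mm, along this point's +x (the way the lever's arm must point). The topmost 6 mm are 1.5 mm thinner all round.
- hub_blue (a point): Loose valve lever, blue arm (160 g; may be absent). Point: hub centre. Aluminium hub 40 mm high, y -19 to 19, x -19 to 21 mm. Upright through bore, four 12 mm wide slots reaching 10.5 mm, the one on the arm's side (+x) 14.5 mm: fits its stem one way only, clearance 1.5 mm. Arm along +x to 89 mm, 16 mm wide, 6 to 16 mm above this point. Lies hub upright on the bench; home: underside on the collar.
- cap_blue (a point): Loose orange stem cap over the stem with the blue collar, resting on the collar (no grip on the stem: it lifts straight off): round, 40 mm across, 40 mm high, closed top, bore 34 mm across and 36 mm deep, 40 g. This point is its centre, half-way up.
- seat_green (a point): Valve station on the rail, green collar (60 mm across, top 57 mm above the bench). Point: on the stem's axis at the collar's top. Fixed upright splined stem, 34 mm tall above it; four splines 9 mm thick: three reach 9 mm from the axis, the long one 13 mm, along this point's +x (the way the lever's arm must point). The topmost 6 mm are 1.5 mm thinner all round.
- hub_green (a point): Loose valve lever, green arm (160 g; may be absent). Point: hub centre. Aluminium hub 40 mm high, y -19 to 19, x -19 to 21 mm. Upright through bore, four 12 mm wide slots reaching 10.5 mm, the one on the arm's side (+x) 14.5 mm: fits its stem one way only, clearance 1.5 mm. Arm along +x to 89 mm, 16 mm wide, 6 to 16 mm above this point. Lies hub upright on the bench; home: underside on the collar.
- cap_green (a point): Loose orange stem cap over the stem with the green collar, resting on the collar (no grip on the stem: it lifts straight off): round, 40 mm across, 40 mm high, closed top, bore 34 mm across and 36 mm deep, 40 g. This point is its centre, half-way up.
- seat_yellow (a point): Valve station on the rail, yellow collar (60 mm across, top 57 mm above the bench). Point: on the stem's axis at the collar's top. Fixed upright splined stem, 34 mm tall above it; four splines 9 mm thick: three reach 9 mm from the axis, the long one 13 mm, along this point's +x (the way the lever's arm must point). The topmost 6 mm are 1.5 mm thinner all round.
- hub_yellow (a point): Loose valve lever, yellow arm (160 g; may be absent). Point: hub centre. Aluminium hub 40 mm high, y -19 to 19, x -19 to 21 mm. Upright through bore, four 12 mm wide slots reaching 10.5 mm, the one on the arm's side (+x) 14.5 mm: fits its stem one way only, clearance 1.5 mm. Arm along +x to 89 mm, 16 mm wide, 6 to 16 mm above this point. Lies hub upright on the bench; home: underside on the collar.
- cap_yellow (a point): Loose orange stem cap over the stem with the yellow collar, resting on the collar (no grip on the stem: it lifts straight off): round, 40 mm across, 40 mm high, closed top, bore 34 mm across and 36 mm deep, 40 g. This point is its centre, half-way up.
- bottle: Bystander: blue bottle, 66 mm across, 150 mm high. Loose on the bench, to be left alone. Origin at the centre of its underside.
- jar: Bystander: glass jar with a red cap, 64 mm across, 80 mm high. Loose on the bench, to be left alone. Origin at the centre of its underside.
- tipbox: Bystander: clear box of tips with a blue lid, 84 by 124 mm, 57 mm high. Loose on the bench, to be left alone. Origin at the centre of its underside.
Mind the look-alikes: they are no part of the job. Leave any black or pink look-alike of the part that bears cap_blue alone. Leave any black look-alike of the part that bears hub_yellow alone.

How it is judged:
By the outcome, as a careful person would: the job done as asked, in the order asked, and still so for the second after the job is handed in, with the robot touching nothing.
Of lever_blue, lever_green, lever_yellow only 2 to 3 are there at a start; the rules pass over those that are not, and their reading is None.
At some moment in a run one of lever_blue, lever_green, lever_yellow may be knocked a few centimetres aside while the robot is not near it.
It also fails if it takes over 210 s, if anything falls off the work surface, if the arm or the gripper's body presses on something with over 40 N, if the wrist force passes 120 N, or if a joint passes its speed limit or range.

### The arm

A 6-joint arm with a two-finger parallel gripper is mounted at the origin on the work surface. World frame = base frame: x ahead of the robot, y to its left, z up, the work surface at z = 0. Lengths are in m, angles in degrees, forces in N, time in s.
With the tool pointing down it reaches from about 0.275 to 0.75 m from the base axis. Payload 10.2 kg.
Tool frame: the origin (TCP) lies between the finger pads; the fingertips stand manip.finger_overhang ahead of it and the grasp point (between the pads) lies 2 mm behind it (manip.finger_overhang is the distance from the TCP to the fingertips, in m); z points along the fingers, y is the direction in which the jaws open and shut (so a half turn about z gives the same grasp; the last joint's range is limited). The gripper opens to 88 mm and grips with 3 to 60 N. Pads are 18 mm wide; open, the fingers measure 123 mm over their backs; the gripper's body (75 mm by 187 mm) begins 45 mm behind the grasp point.
Start: joints at [59.164, 17.928, 85.812, -0, 76.261, -12.8], TCP at [0.163, 0.499, 0.256] pointing down, gripper open.
Joint ranges: [-168.41, 168.41], [-55.51, 124.54], [10.69, 146.95], [-70.63, 250.63], [1, 178], [-165.06, 165.06]. Speed limits (degrees/s): [136.94, 136.94, 172.46, 180, 180, 180].

### API

Orientations are given as a 3x3 rotation matrix whose columns are the frame's x, y, z axes.
In Python, from workcell import manip gives the robot as it stands. The module is installed in compiled form; this text tells all that it offers.
- The arm moves only by the tool play_rows, never from a script. Its argument "increments" is one flat list of numbers, 4 for each row, row after row: the shift along the tool's x, y, z in m, then the turn about the tool's z in degrees. In form: [dx, dy, dz, roll, dx, dy, dz, roll, ...]. A call has 1 to 12 rows; each row shifts and turns the commanded pose from where the row before left it, along the tool's axes as they then stand; what a row does not reach is not made up. A row lasts 1/10 s, in which the tool goes at most 50 mm and 8.59 degrees, less where a joint would pass 70% of its speed; a pose out of reach is approached as far as the arm can. A call is refused whole if a number of a shift passes 0.05 or a number of a turn 8.59, either way. A call with a gripper value outside its range is refused whole. "gripper" is the closure, from -1 (fully open) to 1 (shut), set as the call begins (left out, the last holds). The fingers move at their own pace and stop on an object; "squeeze" is the grip in N (left out, the last holds). Time passes only in rows, so rows that do not move let the fingers close. It gives the time, the measured TCP pose, the force and the opening at its end, in the units of the state.
- manip.sense(): the state, without advancing time (a new reading comes with each control period).
- manip.camera(name): name is "side" or "top"; returns a dict with "color" (400x640x3 uint8, red, green, blue), "fx", "fy", "cx", "cy" (pixels), "extrinsics" (4x4, takes a point from world to camera coordinates). Camera axes: x right, y down, z forward; pixel columns grow to the right and rows downward; lengths in m; the calibration is good to about 2 mm. A picture is of the moment at which its call begins. There is no depth.
- manip.sign_off(): hands the job in, once; it reports no verdict.
The state is a dict: "clock": time; "joints": joint angles; "joint_vel": joint speeds; "tau": joint torques, N m; "tool_pos": TCP position; "eef_rot": TCP orientation; "force": force on the tool from outside, world axes, zero at the start; "ft_torque": the same for the moment, N m; "opening": finger opening in m.
Only numpy, scipy, OpenCV 4.12 (cv2) and the standard library are available. Lean on these libraries where they do the work, as an engineer would, in place of code of your own. Each camera call takes 0.05 s, during which the arm holds its last target. There are 200 camera calls.

## Working session

There is one attempt and no reset: what is moved stays moved. The work goes in short steps, Python scripts to look and compute and a tool call to move; the robot and the scene stay as the last step left them, time stands still between calls to the robot, and variables do not carry over. Pictures are saved under pics/ and viewed, about 12 in all and at most 16, crops included, and the job is handed in when it is done.

Besides the shell and the picture viewer there is one more tool, called after "Request:" as name(argument=value, ...) on one line, values as JSON. play_rows: Moves the arm, as the interface text tells. Its arguments: {"type":"object","properties":{"increments":{"type":"array","items":{"type":"number"}},"gripper":{"type":"number"},"squeeze":{"type":"number"}},"required":["increments"]}

```bash
mkdir -p pics; cat > h.py <<'E'
import numpy as np, cv2
from workcell import manip
def shot(name,fn=None,crop=None,scale=1):
    c=manip.camera(name); im=c["color"][:,:,::-1].copy()
    if fn:
        o=im
        if crop: x0,y0,x1,y1=crop; o=im[y0:y1,x0:x1]
        o=cv2.resize(o,None,fx=scale,fy=scale,interpolation=cv2.INTER_CUBIC); cv2.imwrite("pics/"+fn,o)
    np.savez("cam_"+name,im=im,E=c["extrinsics"],K=[c["fx"],c["fy"],c["cx"],c["cy"]])
    return c
def ray(name,u,v,z):
    d=np.load("cam_%s.npz"%name); E=d["E"]; fx,fy,cx,cy=d["K"]
    R=E[:3,:3];t=E[:3,3]; o=-R.T@t; r=R.T@np.array([(u-cx)/fx,(v-cy)/fy,1])
    return o+r*(z-o[2])/r[2]
def proj(name,p):
    d=np.load("cam_%s.npz"%name); E=d["E"]; fx,fy,cx,cy=d["K"]
    q=E[:3,:3]@np.array(p)+E[:3,3]; return np.array([fx*q[0]/q[2]+cx,fy*q[1]/q[2]+cy])
E
python3 - <<'E'
from h import *
for n in("top","side"):
    c=shot(n,n+"0.png",None,1.25); print(n,c["fx"],c["cx"],c["cy"],np.round(c["extrinsics"],3).tolist())
s=manip.sense(); print(s, manip.finger_overhang)
E
```

```text
top 416.0467021731977 313.2348780077004 196.47929569174218 [[0.024, -1.0, -0.004, 0.004], [-0.998, -0.024, -0.064, 0.617], [0.064, 0.005, -0.998, 1.101], [0.0, 0.0, 0.0, 1.0]]
side 494.68249201750496 320.8037118634002 202.2617676156567 [[0.97, -0.241, -0.016, -0.611], [-0.193, -0.732, -0.654, 0.168], [0.146, 0.638, -0.756, 1.081], [0.0, 0.0, 0.0, 1.0]]
{'clock': 0.1, 'joints': array([ 5.91637747e+01,  1.79578356e+01,  8.58474747e+01, -1.62886249e-04,
        7.62600754e+01, -1.28019780e+01]), 'joint_vel': array([ 0.02428923, -0.10282137, -0.09625624,  0.08151525,  0.09140852,
        0.0931038 ]), 'tau': array([ 3.36129640e-03, -4.02816331e+01, -2.52646190e+01,  6.95423596e-02,
        3.42468324e-02, -7.15039573e-05]), 'tool_pos': array([0.16246603, 0.49903552, 0.25521835]), 'eef_rot': array([[-9.50871775e-01,  3.09584444e-01, -5.82589770e-04],
       [ 3.09584891e-01,  9.50871302e-01, -9.81287524e-04],
       [ 2.50176541e-04, -1.11343960e-03, -9.99999349e-01]]), 'force': array([ 0.14984221,  0.22601743, -0.104065  ]), 'ft_torque': array([-0.01276525,  0.02813447, -0.03412952]), 'opening': 0.08806652756794066} 0.017
```

View pics/top0.png

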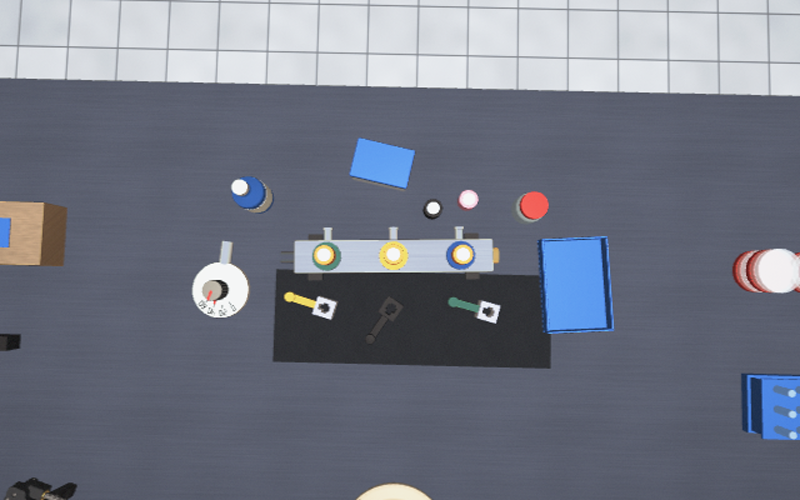

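View pics/side0.png

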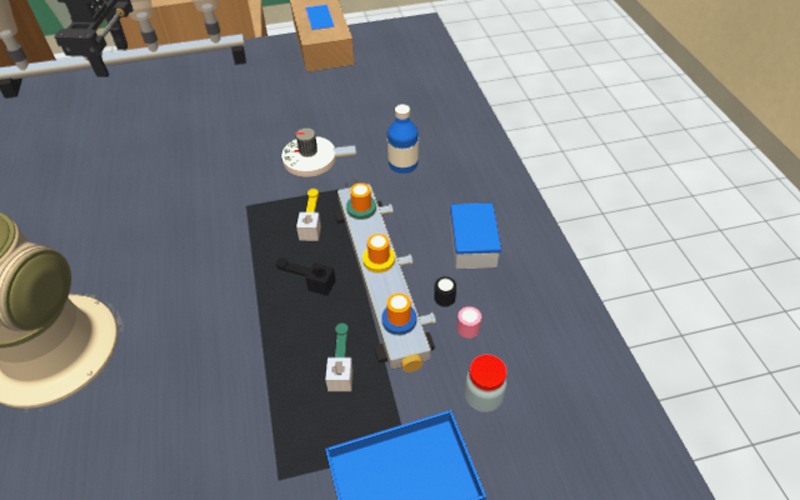

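Both views show yellow and green levers (hubs ~(325,308) and (488,312) in the 1.25× top view). There is no blue lever, so the blue cap stays. The caps are on all three stems, the sleeve is near (213,290), and the tray is on the right. Next I'll view enlarged crops.

```bash
python3 - <<'E'
from h import *
im=np.load("cam_top.npz")["im"]; 
a=cv2.resize(im[200:265,145:210],None,fx=6,fy=6,interpolation=cv2.INTER_CUBIC)
s=np.load("cam_side.npz")["im"]
b=cv2.resize(s[92:157,215:280],None,fx=6,fy=6,interpolation=cv2.INTER_CUBIC)
cv2.imwrite("pics/c1.png",np.hstack([a,b]))
c=cv2.resize(im[180:265,220:420],None,fx=4,fy=4,interpolation=cv2.INTER_CUBIC)
cv2.imwrite("pics/c2.png",c)
E
```

```text
(no output)
```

View pics/c1.png

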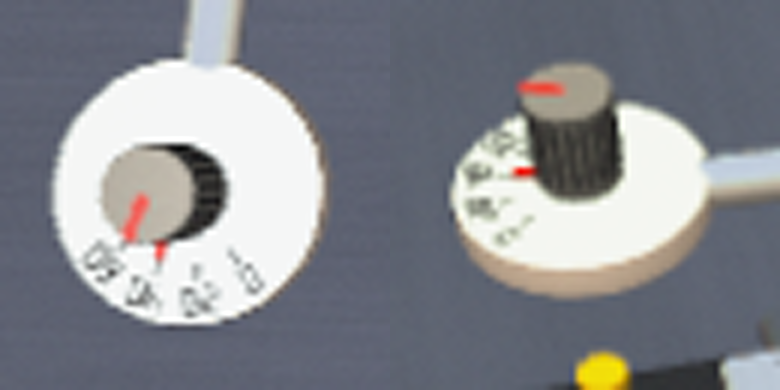

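View pics/c2.png

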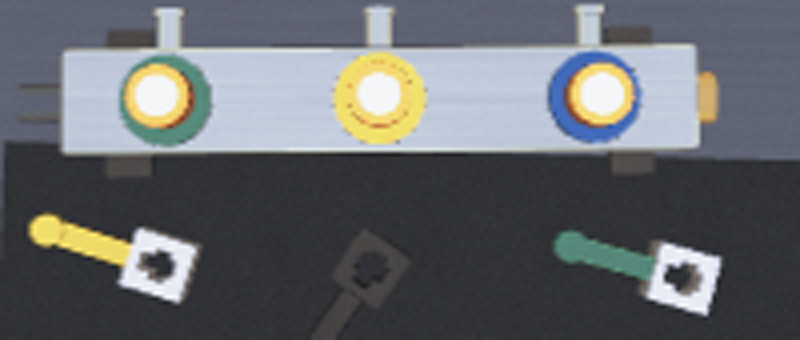

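```bash
python3 - <<'E'
from h import *
def T(x,y,x0,y0,s,z): return ray("top",x0+(x+.5)/s-.5,y0+(y+.5)/s-.5,z)
A=lambda x,y,z:T(x,y,145,200,6,z); B=lambda x,y,z:T(x,y,220,180,4,z)
c=A(148,193,.073); b=A(190,192,.02); print("sleeve",c,b)
n=(c+b)/2
for k,(p,z) in dict(ptr=((160,255),.024),line=((130,238),.073),m0=((250,280),.02),m20=((197,300),.02),m40=((140,298),.02),m60=((100,262),.02)).items():
    d=A(*p,z)-(c if k=="line" else b); print(k,np.degrees(np.arctan2(d[1],d[0])),np.hypot(*d[:2]))
for k,h,a in(("Y",(160,266),(47,231)),("G",(683,277),(570,248))):
    h=B(*h,.04);a=B(*a,.036);d=a-h; print(k,h,np.degrees(np.arctan2(d[1],d[0])),np.hypot(*d[:2]))
for k,p in dict(g=(157,96),y=(379,96),b=(600,97)).items(): print(k,B(*p,.097))
# rail corners, tray corners
for p in((62,48),(697,45),(700,147),(62,153)): print("rail",B(*p,.045))
for p in((538,237),(607,236),(613,331),(543,333)): print("tray",ray("top",p[0]/1.25,p[1]/1.25,.035))
# side view sleeve top
print("side sleeve",ray("side",215+(570)/6,92+93/6,.073), ray("side",360/1.25,187/1.25,.097),ray("side",379/1.25,239/1.25,.097))
print("side hubs Y",ray("side",309/1.25,219/1.25,.04),"G",ray("side",341/1.25,365/1.25,.04))
print("bottle",ray("top",240/1.25,187/1.25,.15))
E
```

```text
sleeve [0.51380168 0.3839718  0.073     ] [0.51318887 0.38364985 0.02      ]
ptr 159.0674020901348 0.03011520825119549
line 160.61362336626354 0.020414125475616357
m0 -143.37543634856385 0.04790148601424531
m20 -173.66920593691583 0.04818113055263549
m40 157.04529794148849 0.05172287057183869
m60 129.60896057896286 0.05035726396506476
Y [0.48105411 0.15602537 0.04      ] 74.59910686992284 0.0787268596507046
G [ 0.48230954 -0.18729017  0.04      ] 77.08880139887049 0.07584060952079769
g [0.5902179  0.15393869 0.097     ]
y [0.59358545 0.01480461 0.097     ]
b [ 0.59630784 -0.12358305  0.097     ]
rail [0.62266606 0.22469161 0.045     ]
rail [ 0.63473269 -0.19370519  0.045     ]
rail [ 0.56765412 -0.19646985  0.045     ]
rail [0.55353792 0.22216967 0.045     ]
tray [ 0.64129706 -0.29257264  0.035     ]
tray [ 0.64695953 -0.43908939  0.035     ]
tray [ 0.44689927 -0.45122013  0.035     ]
tray [ 0.43909905 -0.30433321  0.035     ]
side sleeve [0.6843828  0.33424044 0.073     ] [0.59014923 0.16126173 0.097     ] [0.59604746 0.01946772 0.097     ]
side hubs Y [0.48278193 0.15781672 0.04      ] G [ 0.48484855 -0.18310581  0.04      ]
bottle [0.71380058 0.31164826 0.15      ]
```

Request:
play_rows(increments=[-0.02,0,0,0,-0.038,0,0.01,0,-0.038,0,0.015,0,-0.038,0,0.015,0,-0.038,0,0.015,0,-0.038,0,0.015,0,-0.038,0,0.015,0,-0.038,0,0.015,0,-0.038,0,0.015,0,-0.03,0,0.015,0,-0.0154,0,0.005,0,0,0,0,0], gripper=-1, squeeze=40)

```text
clock: 1.3
tool_pos: [0.5145, 0.384, 0.1197]
eef_rot: [[-0.95, 0.311, -0.001], [0.311, 0.95, -0.001], [0.001, -0.001, -1.0]]
force: [-0.4, -0.2, -0.1]
opening: 0.088
```

Request:
play_rows(increments=[0,0,0.018,0,0,0,0.018,0,0,0,0.018,0,0,0,0.0175,0,0,0,0,0])

```text
clock: 1.8
tool_pos: [0.5117, 0.3854, 0.048]
eef_rot: [[-0.951, 0.308, -0.003], [0.308, 0.951, -0.001], [0.003, -0.002, -1.0]]
force: [-1.2, -0.0, 0.1]
opening: 0.0882
```

Request:
play_rows(increments=[0,0,0,0,0,0,0,0,0,0,0,0,0,0,0,0,0,0,0,0,0,0,0,0,0,0,0,0,0,0,0,0], gripper=1, squeeze=8)

```text
clock: 2.6
tool_pos: [0.5137, 0.3841, 0.0493]
eef_rot: [[-0.951, 0.31, -0.001], [0.31, 0.951, -0.002], [0.0, -0.002, -1.0]]
force: [-1.5, -4.9, 3.9]
opening: 0.0418
```

Request:
play_rows(increments=[0,-0.001,0,0,0,0,0,0,0,0,0,0], squeeze=40)

```text
clock: 2.9
tool_pos: [0.5136, 0.384, 0.0493]
eef_rot: [[-0.951, 0.31, 0.0], [0.31, 0.951, 0.0], [-0.0, 0.0, -1.0]]
force: [0.4, 1.3, 1.1]
opening: 0.0412
```

Request:
play_rows(increments=[0,0,0,-4.8,0,0,0,-4.8,0,0,0,-4.8,0,0,0,-4.8,0,0,0,-4.8,0,0,0,-4.8,0,0,0,-4.8,0,0,0,-4.8,0,0,0,-4.8,0,0,0,-4.8,0,0,0,-4.8,0,0,0,-4.8])

```text
clock: 4.1
tool_pos: [0.5134, 0.3851, 0.0494]
eef_rot: [[-0.769, -0.64, 0.001], [-0.64, 0.769, 0.002], [-0.002, 0.001, -1.0]]
force: [-0.8, 7.1, -0.3]
opening: 0.041
```

Request:
play_rows(increments=[0,0,0,0,0,0,0,0,0,0,0,0,0,0,0,0])

```text
clock: 4.5
tool_pos: [0.5134, 0.3851, 0.0493]
eef_rot: [[-0.771, -0.637, 0.001], [-0.637, 0.771, 0.002], [-0.002, 0.001, -1.0]]
force: [-0.4, 7.4, -0.3]
opening: 0.0413
```

Request:
play_rows(increments=[0,0,0,0,0,0,0,0,0,0,0,0,0,0,0,0,0,0,0,0,0,0,0,0], gripper=-1)

```text
clock: 5.1
tool_pos: [0.5136, 0.3838, 0.0492]
eef_rot: [[-0.771, -0.637, -0.0], [-0.637, 0.771, -0.0], [0.0, -0.0, -1.0]]
force: [-0.7, -0.6, -0.1]
opening: 0.0868
```

Request:
play_rows(increments=[0,0,-0.01,0,0,0,-0.02,0,0,0,-0.03,0,0,0,-0.03,0,-0.03,0,-0.03,0,-0.04,0,-0.03,0,-0.04,0,-0.02,0,-0.04,0,0,0,0,0,0,0])

```text
clock: 6.0
tool_pos: [0.6186, 0.4696, 0.2134]
eef_rot: [[-0.771, -0.637, 0.0], [-0.637, 0.771, 0.0], [-0.001, -0.0, -1.0]]
force: [0.6, -0.4, -1.3]
opening: 0.0883
```

```bash
python3 - <<'E'
from h import *
shot("top");shot("side")
im=np.load("cam_top.npz")["im"]; s=np.load("cam_side.npz")["im"]
a=cv2.resize(im[200:265,145:210],None,fx=6,fy=6,interpolation=cv2.INTER_CUBIC)
b=cv2.resize(s[92:157,215:280],None,fx=6,fy=6,interpolation=cv2.INTER_CUBIC)
cv2.imwrite("pics/c3.png",np.hstack([a,b]))
E
```

```text
(no output)
```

View pics/c3.png

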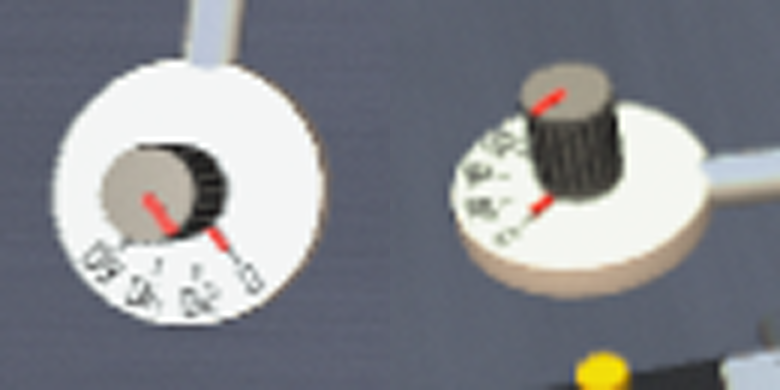

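Pointer and tick 0 line up, so the sleeve is at 0. Now the green cap.

Request:
play_rows(increments=[0.0279,-0.0281,0.0104,0,0.0279,-0.0281,0.0104,0,0.0279,-0.0281,0.0104,0,0.0279,-0.0281,0.0104,0,0.0279,-0.0281,0.0104,0,0.0279,-0.0281,0.0104,0,0.0279,-0.0281,0.0104,0,0.0279,-0.0281,0.0104,0,0,0,0,0,0,0,0,0], gripper=-1)

```text
clock: 7.1
tool_pos: [0.5865, 0.1522, 0.1336]
eef_rot: [[-0.772, -0.636, 0.001], [-0.636, 0.772, 0.0], [-0.001, -0.0, -1.0]]
force: [0.5, -0.5, 0.6]
opening: 0.0881
```

Request:
play_rows(increments=[0,0,0.015,0,0,0,0.015,0,0,0,0.012,0,0,0,0.008,0,0,0,0,0,0,0,0,0])

```text
clock: 7.7
tool_pos: [0.5879, 0.153, 0.0829]
eef_rot: [[-0.771, -0.637, 0.001], [-0.637, 0.771, 0.0], [-0.001, -0.0, -1.0]]
force: [0.2, -0.8, 0.4]
opening: 0.0883
```

Request:
play_rows(increments=[0,0,0,0,0,0,0,0,0,0,0,0,0,0,0,0,0,0,0,0,0,0,0,0,0,0,0,0,0,0,0,0], gripper=1, squeeze=15)

```text
clock: 8.5
tool_pos: [0.5878, 0.1528, 0.0824]
eef_rot: [[-0.771, -0.637, 0.0], [-0.637, 0.771, -0.0], [0.0, -0.0, -1.0]]
force: [0.4, -0.3, -0.5]
opening: 0.0401
```

Request:
play_rows(increments=[0,0,-0.01,0,0,0,-0.02,0,0,0,-0.025,0,0,0,-0.025,0,0,0,-0.025,0,0,0,0,0])

```text
clock: 9.1
tool_pos: [0.589, 0.1529, 0.1914]
eef_rot: [[-0.771, -0.637, 0.007], [-0.637, 0.771, 0.0], [-0.005, -0.004, -1.0]]
force: [0.3, -0.8, 0.0]
opening: 0.0401
```

Request:
play_rows(increments=[0,0,0,7.92,0,0,0,7.92,0,0,0,7.92,0,0,0,7.92,0,0,0,7.92])

```text
clock: 9.6
tool_pos: [0.5874, 0.1527, 0.1865]
eef_rot: [[-1.0, 0.006, -0.001], [0.006, 1.0, -0.0], [0.001, -0.0, -1.0]]
force: [0.4, -0.0, 0.0]
opening: 0.0402
```

Request:
play_rows(increments=[0,-0.03,0,0,0,-0.048,0,0,0,-0.049,0,0,0,-0.049,0,0,0,-0.049,0,0,0,-0.049,0,0,0,-0.049,0,0,0,-0.049,0,0,0,-0.049,0,0,0,-0.048,0,0,0,-0.035,0,0,0,-0.019,0,0])

```text
clock: 10.8
tool_pos: [0.5864, -0.3731, 0.1859]
eef_rot: [[-1.0, 0.003, -0.001], [0.003, 1.0, 0.001], [0.001, 0.001, -1.0]]
force: [0.9, -0.5, -0.4]
opening: 0.0397
```

Request:
play_rows(increments=[0,0,0.03,0,0,0,0.04,0,0,0,0.04,0,0,0,0.025,0,0,0,0.015,0,0,0,0.005,0,0,0,0,0,0,0,0,0])

```text
clock: 11.6
tool_pos: [0.588, -0.3707, 0.0339]
eef_rot: [[-1.0, 0.001, 0.002], [0.001, 1.0, -0.002], [-0.002, -0.002, -1.0]]
force: [0.1, -0.8, 0.6]
opening: 0.0401
```

Request:
play_rows(increments=[0,0,0.002,0,0,0,0,0,0,0,0,0,0,0,0,0,0,0,0,0], gripper=-0.27)

```text
clock: 12.1
tool_pos: [0.5875, -0.3703, 0.0305]
eef_rot: [[-1.0, 0.001, 0.0], [0.001, 1.0, -0.0], [-0.0, -0.0, -1.0]]
force: [-1.0, 0.5, 0.2]
opening: 0.0558
```

Request:
play_rows(increments=[0,0,-0.015,0,0,0,-0.03,0,0,0,-0.045,0,0,0,-0.04,0,0,0,-0.02,0,0,0,0,0])

```text
clock: 12.7
tool_pos: [0.5883, -0.3709, 0.1853]
eef_rot: [[-1.0, 0.001, 0.006], [0.001, 1.0, -0.005], [-0.006, -0.005, -1.0]]
force: [0.3, -1.1, 0.6]
opening: 0.056
```

Request:
play_rows(increments=[-0.0006,0.03,0,0,-0.0006,0.045,0,0,-0.0006,0.045,0,0,-0.0006,0.045,0,0,-0.0006,0.045,0,0,-0.0006,0.045,0,0,-0.0006,0.045,0,0,-0.0006,0.045,0,0,-0.0006,0.03,0.02,0,-0.0006,0.01,0.02,0,0,0,0.01,0,0,0,0,0], gripper=-1)

```text
clock: 13.9
tool_pos: [0.5929, 0.0144, 0.1287]
eef_rot: [[-1.0, 0.001, -0.003], [0.001, 1.0, 0.0], [0.003, 0.0, -1.0]]
force: [-0.2, -0.1, 0.9]
opening: 0.0881
```

Now grip the yellow cap, lift it and carry it to the tray (0.50, −0.374).

Request:
play_rows(increments=[0,0,0.015,0,0,0,0.015,0,0,0,0.01,0,0,0,0.006,0,0,0,0,0,0,0,0,0])

```text
clock: 14.5
tool_pos: [0.594, 0.0145, 0.085]
eef_rot: [[-1.0, 0.001, 0.001], [0.001, 1.0, -0.0], [-0.001, -0.0, -1.0]]
force: [0.2, 0.5, 1.1]
opening: 0.0885
```

Request:
play_rows(increments=[0,0,0,0,0,0,0,0,0,0,0,0,0,0,0,0,0,0,0,0,0,0,0,0,0,0,0,0,0,0,0,0], gripper=1, squeeze=15)

```text
clock: 15.3
tool_pos: [0.5937, 0.0148, 0.0844]
eef_rot: [[-1.0, 0.001, 0.0], [0.001, 1.0, -0.0], [-0.0, -0.0, -1.0]]
force: [-0.6, -0.3, 0.4]
opening: 0.0395
```

Request:
play_rows(increments=[0,0,-0.01,0,0,0,-0.02,0,0,0,-0.025,0,0,0,-0.025,0,0,0,-0.025,0,0,0,0,0])

```text
clock: 15.9
tool_pos: [0.5949, 0.0146, 0.1933]
eef_rot: [[-1.0, 0.001, 0.007], [0.001, 1.0, -0.001], [-0.007, -0.001, -1.0]]
force: [0.1, -0.3, -0.3]
opening: 0.0393
```

Request:
play_rows(increments=[0.009,-0.03,0,0,0.009,-0.04,0,0,0.009,-0.04,0,0,0.009,-0.04,0,0,0.009,-0.04,0,0,0.009,-0.04,0,0,0.009,-0.04,0,0,0.009,-0.04,0,0,0.009,-0.038,0,0,0.009,-0.03,0,0,0.003,-0.01,0,0,0,0,0,0])

```text
clock: 17.1
tool_pos: [0.4999, -0.3737, 0.1885]
eef_rot: [[-1.0, 0.002, -0.001], [0.002, 1.0, 0.001], [0.001, 0.001, -1.0]]
force: [-0.3, -0.5, -1.6]
opening: 0.0394
```

Request:
play_rows(increments=[0,0,0.03,0,0,0,0.04,0,0,0,0.04,0,0,0,0.025,0,0,0,0.015,0,0,0,0.005,0,0,0,0,0,0,0,0,0])

```text
clock: 17.9
tool_pos: [0.5011, -0.3734, 0.0358]
eef_rot: [[-1.0, 0.0, 0.002], [0.0, 1.0, -0.002], [-0.002, -0.002, -1.0]]
force: [-0.5, -0.7, 0.7]
opening: 0.0391
```

Request:
play_rows(increments=[0,0,0.002,0,0,0,0,0,0,0,0,0,0,0,0,0,0,0,0,0], gripper=-0.27)

```text
clock: 18.4
tool_pos: [0.5004, -0.3732, 0.0325]
eef_rot: [[-1.0, 0.001, 0.0], [0.001, 1.0, -0.0], [-0.0, -0.0, -1.0]]
force: [0.3, -0.8, -0.5]
opening: 0.0559
```

Request:
play_rows(increments=[0,0,-0.015,0,0,0,-0.03,0,0,0,-0.045,0,0,0,-0.04,0,0,0,-0.03,0,0,0,0,0])

```text
clock: 19.0
tool_pos: [0.5015, -0.3742, 0.1983]
eef_rot: [[-1.0, 0.001, 0.006], [0.001, 1.0, -0.007], [-0.006, -0.007, -1.0]]
force: [0.0, 0.3, -0.4]
opening: 0.0559
```

```bash
python3 - <<'E'
from h import *
shot("top");shot("side")
im=np.load("cam_top.npz")["im"]; s=np.load("cam_side.npz")["im"]
R=lambda a,k:cv2.resize(a,None,fx=k,fy=k,interpolation=cv2.INTER_CUBIC)
cv2.imwrite("pics/c4.png",R(im[180:300,220:420],4))
a=R(im[184:224,240:280],9); b=R(im[184:224,295:335],9)
cc=R(s[145:185,268:308],6);d=R(s[185:225,285:325],6)
cv2.imwrite("pics/c5.png",np.vstack([np.hstack([a,b]),np.pad(np.hstack([cc,d]),((0,0),(0,240),(0,0)))]))
E
```

```text
(no output)
```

View pics/c4.png

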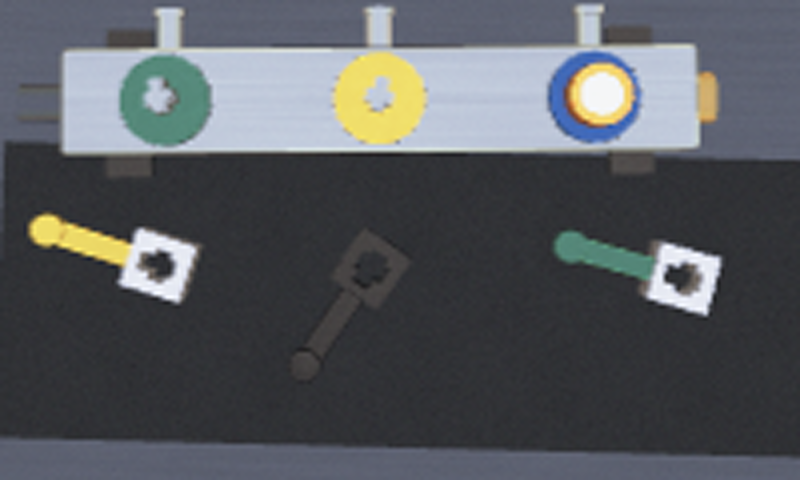

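View pics/c5.png

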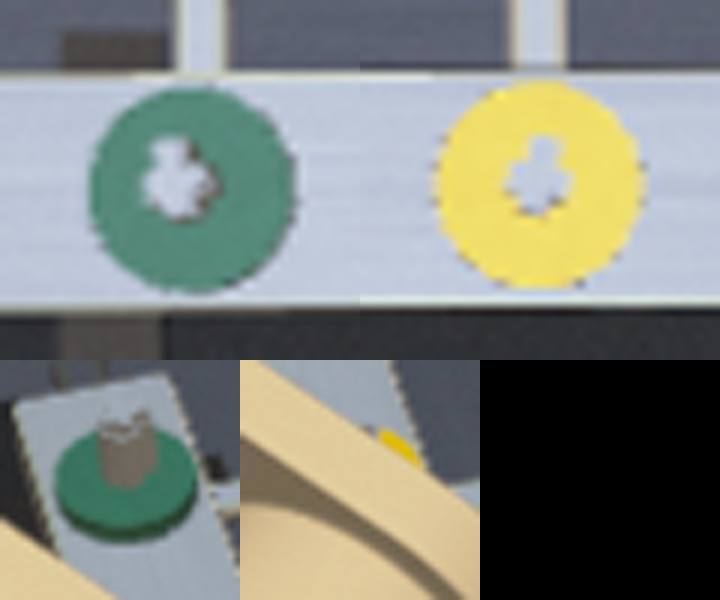

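Both stems are bare. The green long spline points up and slightly left, the yellow one up and slightly right, and the levers have not moved. I'll fit the numbers.

```bash
cat > fit.py <<'E'
from h import *
from scipy.optimize import minimize
D=np.load("cam_top.npz"); im=D["im"]; S=8
def up(u0,v0,u1,v1): return cv2.resize(im[v0:v1,u0:u1],None,fx=S,fy=S,interpolation=cv2.INTER_CUBIC)
def back(p,u0,v0): return (p[0]+.5)/S-.5+u0,(p[1]+.5)/S-.5+v0
def big(m):
    c,_=cv2.findContours(m.astype(np.uint8),0,2); return max(c,key=cv2.contourArea)
def cen(c): M=cv2.moments(c); return M["m10"]/M["m00"],M["m01"]/M["m00"]
def cross(x,y,a,t,L,r):
    f=lambda q:np.array([[x,y]])+np.array(q)@np.array([[np.cos(a),np.sin(a)],[-np.sin(a),np.cos(a)]])
    return [f([(-r,-t),(L,-t),(L,t),(-r,t)]),f([(-t,-r),(t,-r),(t,r),(-t,r)])]
def stem(box,hs):
    u0,v0,u1,v1=box; I=up(*box); h=cv2.cvtColor(I,cv2.COLOR_BGR2HSV)
    col=(abs(h[:,:,0].astype(int)-hs)<14)&(h[:,:,1]>75)
    ct=big(col); fill=np.zeros(col.shape,np.uint8); cv2.drawContours(fill,[cv2.convexHull(ct)],-1,1,-1)
    c0=ray("top",*back(cen(cv2.convexHull(ct)),u0,v0),.056)
    er=cv2.erode(fill,np.ones((13,13)))
    hole=cv2.GaussianBlur((er*(1-col)).astype(np.float32),(0,0),5)
    def ren(q):
        m=np.zeros(col.shape,np.uint8)
        for z,t,L,r in((.058,.0045,.013,.009),(.071,.0045,.013,.009),(.085,.0045,.013,.009),(.091,.003,.0115,.0075)):
            for P in cross(q[0],q[1],q[2],t,L,r):
                px=[proj("top",(*p,z)) for p in P]
                px=[((a-u0+.5)*S-.5,(b-v0+.5)*S-.5) for a,b in px]
                cv2.fillPoly(m,[np.round(np.array(px)*16).astype(np.int32)],1,shift=4)
        return cv2.GaussianBlur(m.astype(np.float32),(0,0),5)
    f=lambda q:float(((ren((q[0]/100,q[1]/100,q[2]))-hole)**2).sum())
    best=min((minimize(f,[c0[0]*100,c0[1]*100,a],method="Nelder-Mead",options=dict(initial_simplex=[[c0[0]*100,c0[1]*100,a],[c0[0]*100+.2,c0[1]*100,a],[c0[0]*100,c0[1]*100+.2,a],[c0[0]*100,c0[1]*100,a+.15]])) for a in np.arange(-1,1.1,.25)),key=lambda r:r.fun)
    print("collar",c0[:2],"stem",best.x[:2]/100,np.degrees(best.x[2]),best.fun,hole.sum())
def lever(box,ktop):
    u0,v0,u1,v1=box; I=up(*box); g=I.min(2); ct=cv2.convexHull(big(g>165))
    r=cv2.minAreaRect(ct); h=ray("top",*back(r[0],u0,v0),.04); h2=ray("top",*back(cen(ct),u0,v0),.04)
    hs=cv2.cvtColor(I,cv2.COLOR_BGR2HSV); m=(abs(hs[:,:,0].astype(int)-ktop)<14)&(hs[:,:,1]>75)
    # arm direction: fit line to coloured pixels
    c=big(m); l=cv2.fitLine(np.argwhere(m)[:,::-1].astype(np.float32),2,0,.01,.01).ravel()
    p=[ray("top",*back((l[2]+s*l[0],l[3]+s*l[1]),u0,v0),.036) for s in(-60,60)]
    d=p[1]-p[0]; print("hub",h[:2],h2[:2],"rect",np.array(r[1])/S,r[2],"arm yaw",np.degrees(np.arctan2(d[1],d[0]))%180)
    n=np.array([-d[1],d[0]])/np.hypot(*d[:2]); print(" hub offset from arm line mm",1000*n@(h[:2]-p[0][:2]))
E
python3 - <<'E'
from fit import *
stem((245,188,278,222),73); stem((300,188,332,222),27)
lever((225,228,275,262),25); lever((355,234,405,264),73)
E
```

```text
collar [0.58960187 0.15469564] stem [0.58979394 0.15527739] 16.450084574674804 163.95803833007812 4644.0
collar [0.59424479 0.01485171] stem [0.59446854 0.01490684] -8.739525963409578 14.456080436706543 2940.9998
hub [0.48166771 0.15771504] [0.48168228 0.15767264] rect [16.05310822 14.95305824] 17.744670867919922 arm yaw 74.48619800436776
 hub offset from arm line mm -0.5883782621548136
hub [ 0.48155501 -0.18771549] [ 0.48155643 -0.18768488] rect [15.91860199 14.73457432] 15.255118370056152 arm yaw 75.58274806046973
 hub offset from arm line mm -0.03291538928239371
```

Request:
play_rows(increments=[0,0.03,0,0,0,0.04,0,0,0,0.04,0,0,0,0.04,0,0,0,0.0355,0,0,0.0195,0,0,0,0,0,0,8.5,0,0,0,8.5,0,0,0,8.5,0,0,0,8.5,0,0,0,8.5,0,0,0,8.5], gripper=-1)

```text
clock: 20.3
tool_pos: [0.4805, -0.1873, 0.1912]
eef_rot: [[-0.624, 0.781, -0.002], [0.781, 0.624, 0.001], [0.003, -0.001, -1.0]]
force: [0.2, 0.4, -0.9]
opening: 0.0881
```

Request:
play_rows(increments=[0,0,0,8.5,0,0,0,8.5,0,0,0,8.5,0,0,0,8.5,0,0,0,8.5,0,0,0,8.5,0,0,0,2.4,0,0,0,0,0,0,0,0])

```text
clock: 21.2
tool_pos: [0.4807, -0.1875, 0.1917]
eef_rot: [[0.248, 0.969, -0.001], [0.969, -0.248, 0.001], [0.0, -0.001, -1.0]]
force: [-0.6, -0.7, -0.5]
opening: 0.088
```

```bash
cat > tgt.py <<'E'
import sys; from h import *
# tgt x y [yang]: delta in tool axes
s=manip.sense(); R=s["eef_rot"]; p=s["tool_pos"]
ya=np.degrees(np.arctan2(R[1,1],R[0,1])); a=[float(v) for v in sys.argv[1:]]
d=R[:2,:2].T@(np.array(a[:2])-p[:2]); print("pos",np.round(p,4),"yang",round(ya,2),"dx,dy mm",np.round(d*1000,2), "roll",(ya-a[2]+180)%360-180 if len(a)>2 else "", "F",np.round(s["force"],1),np.round(s["ft_torque"],2),"op",s["opening"], "j6",s["joints"][5])
E
python3 tgt.py .4813 -.1887 -14.4; python3 - <<'E'
from h import *
shot("top");shot("side")
im=np.load("cam_top.npz")["im"]; s=np.load("cam_side.npz")["im"]
cv2.imwrite("pics/c6.png",np.hstack([cv2.resize(im[170:300,210:410],None,fx=2,fy=2),cv2.resize(s[130:390,210:410],None,fx=1,fy=1)]))
E
```

```text
pos [ 0.4807 -0.1875  0.1917] yang -14.36 dx,dy mm [-1.05  0.85] roll 0.04370772434782566 F [-0.6 -0.7 -0.5] [-0.08  0.07  0.01] op 0.08797680066126554 j6 -19.971656209844962
```

View pics/c6.png

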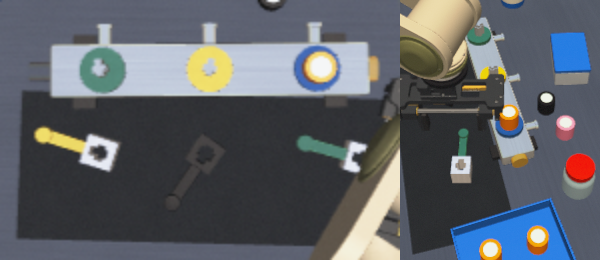

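Request:
play_rows(increments=[-0.001,0.001,0.03,0,0,0,0.04,0,0,0,0.035,0,0,0,0.025,0,0,0,0.015,0,0,0,0.006,0,0,0,0,0,0,0,0,0])

```text
clock: 22.1
tool_pos: [0.4821, -0.1891, 0.0421]
eef_rot: [[0.249, 0.968, 0.001], [0.968, -0.249, -0.001], [-0.0, 0.001, -1.0]]
force: [-0.2, 0.0, 0.4]
opening: 0.088
```

Request:
play_rows(increments=[0,0,0,0,0,0,0,0,0,0,0,0,0,0,0,0,0,0,0,0,0,0,0,0,0,0,0,0,0,0,0,0], gripper=1, squeeze=20)

```text
clock: 22.9
tool_pos: [0.4817, -0.1888, 0.0414]
eef_rot: [[0.249, 0.968, -0.0], [0.968, -0.249, 0.0], [0.0, -0.0, -1.0]]
force: [-1.4, -0.3, 1.5]
opening: 0.038
```

```bash
python3 tgt.py .4813 -.1887 -14.4
```

```text
pos [ 0.4817 -0.1888  0.0414] yang -14.43 dx,dy mm [ 0.04 -0.37] roll -0.033407920504998856 F [-1.4 -0.3  1.5] [-0.01  0.24 -0.02] op 0.03802912525465836 j6 -19.961098499504022
```

Request:
play_rows(increments=[0,0,0,0,0,0,-0.01,0,0,0,-0.02,0,0,0,-0.03,0,0,0,-0.03,0,0,0,-0.03,0,0,0,-0.01,0,0,0,0,8.2,0,0,0,8.2,0,0,0,8.2,0,0,0,8.2], squeeze=40)

```text
clock: 24.0
tool_pos: [0.4815, -0.1887, 0.1706]
eef_rot: [[0.738, 0.675, -0.001], [0.675, -0.738, 0.001], [-0.0, -0.001, -1.0]]
force: [0.4, -0.5, -1.3]
opening: 0.0375
```

Request:
play_rows(increments=[0,0,0,8.2,0,0,0,8.2,0,0,0,8.2,0,0,0,1.7,0,0,0,0])

```text
clock: 24.5
tool_pos: [0.4816, -0.1888, 0.1709]
eef_rot: [[0.958, 0.286, -0.001], [0.286, -0.958, 0.0], [-0.001, -0.001, -1.0]]
force: [-0.3, -0.2, -2.0]
opening: 0.0375
```

```bash
python3 tgt.py .5898 .1550 -73.5
```

```text
pos [ 0.4816 -0.1888  0.1709] yang -73.4 dx,dy mm [ 201.9  -298.54] roll 0.0974063687766602 F [-0.3 -0.2 -2. ] [-0.04  0.13  0.  ] op 0.03748991682336395 j6 39.0050092778605
```

Request:
play_rows(increments=[0.01,-0.015,0,0,0.02,-0.03,0,0,0.021,-0.031,0,0,0.021,-0.031,0,0,0.021,-0.031,0,0,0.021,-0.031,0,0,0.021,-0.031,0,0,0.021,-0.031,0,0,0.021,-0.031,0,0,0.0159,-0.0235,0,0,0.009,-0.013,0,0,0,0,0,0])

```text
clock: 25.7
tool_pos: [0.5908, 0.1557, 0.1709]
eef_rot: [[0.958, 0.287, -0.0], [0.287, -0.958, 0.0], [-0.0, -0.0, -1.0]]
force: [0.3, -1.2, -1.9]
opening: 0.038
```

```bash
python3 tgt.py .5898 .1550 -73.5; python3 - <<'E'
from h import *
shot("side")
s=np.load("cam_side.npz")["im"]
cv2.imwrite("pics/c7.png",cv2.resize(s[90:210,230:390],None,fx=5,fy=5,interpolation=2))
E
```

```text
pos [0.5908 0.1557 0.1709] yang -73.33 dx,dy mm [-1.19  0.41] roll 0.16783481786882248 F [ 0.3 -1.2 -1.9] [-0.01  0.13  0.  ] op 0.038045906897234215 j6 77.12173758482128
```

View pics/c7.png

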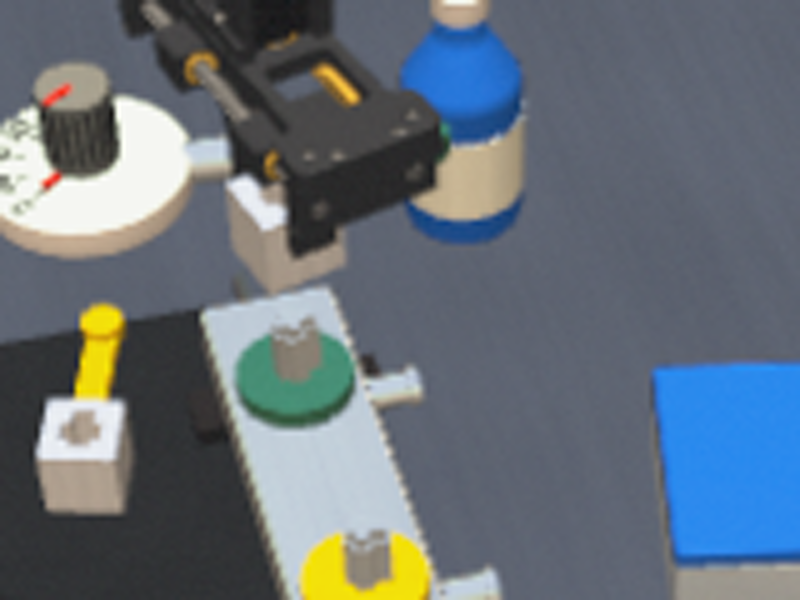

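Request:
play_rows(increments=[-0.001,0.0004,0.012,0,0,0,0.012,0,0,0,0.006,0,0,0,0,0,0,0,0,0])

```text
clock: 26.25
tool_pos: [0.59, 0.1536, 0.1414]
eef_rot: [[0.959, 0.283, -0.0], [0.283, -0.959, -0.0], [-0.0, 0.0, -1.0]]
force: [0.6, -0.0, -1.9]
opening: 0.0376
```

```bash
python3 tgt.py .5898 .1550 -73.5
```

```text
pos [0.59   0.1536 0.1414] yang -73.56 dx,dy mm [ 0.15 -1.38] roll -0.05520906059589947 F [ 0.6 -0.  -1.9] [ 0.01  0.15 -0.06] op 0.03759704085501952 j6 77.15381445281766
```

Request:
play_rows(increments=[0,-0.0006,0.004,0,0,0,0.004,0,0,0,0.004,0,0,0,0.004,0,0,0,0,0,0,0,0,0])

```text
clock: 26.85
tool_pos: [0.5898, 0.1545, 0.1253]
eef_rot: [[0.959, 0.283, -0.0], [0.283, -0.959, 0.0], [-0.0, -0.0, -1.0]]
force: [0.4, -0.3, -1.7]
opening: 0.0376
```

```bash
python3 tgt.py .5898 .1550 -73.5
```

```text
pos [0.5898 0.1545 0.1253] yang -73.53 dx,dy mm [ 0.14 -0.45] roll -0.034918776242989225 F [ 0.4 -0.3 -1.7] [-0.06  0.19 -0.03] op 0.03756690022684715 j6 77.21964106944611
```

Request:
play_rows(increments=[0,0,0.004,0,0,0,0.004,0,0,0,0.004,0,0,0,0.004,0,0,0,0.004,0,0,0,0.004,0,0,0,0,0,0,0,0,0])

```text
clock: 27.65
tool_pos: [0.5898, 0.1545, 0.1013]
eef_rot: [[0.959, 0.283, -0.0], [0.283, -0.959, -0.0], [-0.0, -0.0, -1.0]]
force: [0.5, -0.3, -2.4]
opening: 0.0377
```

Request:
play_rows(increments=[0,0,0.002,0,0,0,0.002,0,0,0,0,0,0,0,0,0])

```text
clock: 28.05
tool_pos: [0.59, 0.1545, 0.0984]
eef_rot: [[0.959, 0.283, 0.001], [0.283, -0.959, -0.0], [0.001, 0.0, -1.0]]
force: [-2.1, -0.4, 6.2]
opening: 0.0374
```

Request:
play_rows(increments=[0,0,0.001,0,0,0,0,0,0,0,0,0])

```text
clock: 28.35
tool_pos: [0.59, 0.1546, 0.0983]
eef_rot: [[0.959, 0.284, 0.001], [0.284, -0.959, -0.0], [0.001, 0.0, -1.0]]
force: [-5.2, -1.8, 13.5]
opening: 0.0375
```

Request:
play_rows(increments=[0,0,0,0,0,0,0,0,0,0,0,0,0,0,0,0,0,0,0,0], gripper=-1)

```text
clock: 28.85
tool_pos: [0.5898, 0.1545, 0.0962]
eef_rot: [[0.959, 0.283, -0.0], [0.283, -0.959, -0.0], [-0.0, -0.0, -1.0]]
force: [0.7, -0.2, 0.2]
opening: 0.0756
```

Request:
play_rows(increments=[0,0,-0.01,0,0,0,-0.025,0,0,0,-0.03,0,0,0,-0.03,0,0,-0.02,0,-8.4,0,-0.02,0,-8.4,0,-0.02,0,-8.4,0,-0.02,0,-8.4,0,-0.02,0,-8.4,0,-0.02,0,-8.4,0,0,0,-7.4,0,0,0,0])

```text
clock: 30.05
tool_pos: [0.5189, 0.2471, 0.1922]
eef_rot: [[0.269, 0.963, 0.001], [0.963, -0.269, 0.0], [0.0, 0.001, -1.0]]
force: [-0.4, 0.3, 0.3]
opening: 0.0882
```

```bash
python3 tgt.py .4814 .1566 -15.5; python3 - <<'E'
from h import *
shot("top");shot("side")
im=np.load("cam_top.npz")["im"]; s=np.load("cam_side.npz")["im"]
cv2.imwrite("pics/c8.png",np.hstack([cv2.resize(im[170:270,220:350],None,fx=3,fy=3,interpolation=2),cv2.resize(s[130:230,230:360],None,fx=3,fy=3,interpolation=2)]))
E
```

```text
pos [0.5189 0.2471 0.1922] yang -15.63 dx,dy mm [-97.29 -11.72] roll -0.1319406783199213 F [-0.4  0.3  0.3] [-0.09  0.07 -0.05] op 0.0881999906951389 j6 29.427409074676024
```

View pics/c8.png

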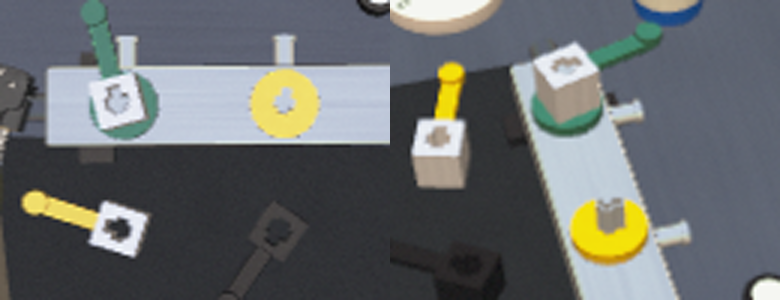

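Green looks home, with its arm along the spline and its underside on the collar. It now stands where the gripper body would go for a straight grasp of the yellow lever, so I'll push that lever about 45 mm towards the base first.

Request:
play_rows(increments=[0,0,0,-8.5,0,0,0,-8.5,0,0,0,-8.5,0,0,0,-8.5,0,0,0,-8.5,0,0,0,-8.5,0,0,0,-8.5,0,0,0,-8.5,0,0,0,-8.5,0,0,0,-8.5,0,0,0,-5,0,0,0,0], gripper=1)

```text
clock: 31.35
tool_pos: [0.5194, 0.2465, 0.1915]
eef_rot: [[-0.962, 0.274, 0.0], [0.274, 0.962, 0.0], [-0.0, 0.0, -1.0]]
force: [0.4, 0.4, -0.7]
opening: 0.0006
```

```bash
python3 - <<'E'
from fit import *
lever((225,228,275,262),25)
E
python3 tgt.py .5132 .1478 74.5
```

```text
hub [0.48167368 0.15771333] [0.48167304 0.15768784] rect [16.05310822 14.95781898] 17.744670867919922 arm yaw 74.45308795004937
 hub offset from arm line mm -0.5509273204526327
pos [0.5194 0.2465 0.1915] yang 74.12 dx,dy mm [-21.06 -96.63] roll -0.3791994336162361 F [ 0.4  0.4 -0.7] [ 0.01 -0.03 -0.01] op 0.000613134909384166 j6 -60.40143680304739
```

Request:
play_rows(increments=[-0.005,-0.0241,0,0,-0.005,-0.0241,0,0,-0.005,-0.0241,0,0,-0.005,-0.0241,0,0,-0.001,0,0.03,0,0,0,0.035,0,0,0,0.025,0,0,0,0,0,0,0,0,0])

```text
clock: 32.25
tool_pos: [0.5136, 0.1482, 0.1022]
eef_rot: [[-0.962, 0.274, 0.001], [0.274, 0.962, 0.0], [-0.001, 0.0, -1.0]]
force: [0.1, 0.1, 0.3]
opening: 0.0004
```

```bash
python3 tgt.py .5132 .1478 74.5
```

```text
pos [0.5136 0.1482 0.1022] yang 74.11 dx,dy mm [ 0.29 -0.53] roll -0.3868494855786935 F [0.1 0.1 0.3] [-0.01 -0.04 -0.01] op 0.00043728523485576123 j6 -70.57952687904591
```

Request:
play_rows(increments=[0,0,0.015,0,0,0,0.015,0,0,0,0.015,0,0,0,0,0])

```text
clock: 32.65
tool_pos: [0.5132, 0.1483, 0.0566]
eef_rot: [[-0.962, 0.273, -0.0], [0.273, 0.962, -0.0], [0.0, -0.0, -1.0]]
force: [0.2, 0.6, -0.1]
opening: 0.0006
```

Request:
play_rows(increments=[0,0,0.01,0,0,0,0.01,0,0,0,0.006,0,0,0,0,0])

```text
clock: 33.05
tool_pos: [0.5128, 0.1483, 0.0297]
eef_rot: [[-0.962, 0.271, -0.001], [0.271, 0.962, -0.0], [0.001, -0.0, -1.0]]
force: [0.3, 1.1, -0.3]
opening: 0.0005
```

Request:
play_rows(increments=[0.004,0,0,0,0.004,0,0,0,0.005,0,0,0,0.005,0,0,0,0.005,0,0,0,0.005,0,0,0,0.005,0,0,0,0.005,0,0,0,0.005,0,0,0,0.005,0,0,0,0.003,0,0,0,0,0,0,0])

```text
clock: 34.25
tool_pos: [0.4634, 0.1623, 0.0302]
eef_rot: [[-0.963, 0.271, -0.001], [0.271, 0.963, -0.0], [0.001, -0.0, -1.0]]
force: [0.0, 1.2, 1.2]
opening: 0.0005
```

Retreat, rise and look.

Request:
play_rows(increments=[-0.005,0,0,0,0,0,-0.02,0,0,0,-0.04,0,0,0,-0.05,0,0,0,-0.05,0,0,0.04,0,0,0,0.045,0,0,0,0.045,0,0,0,0.03,0,0,0,0,0,0])

```text
clock: 35.25
tool_pos: [0.5123, 0.3174, 0.1893]
eef_rot: [[-0.963, 0.268, -0.001], [0.268, 0.963, 0.0], [0.001, -0.0, -1.0]]
force: [-0.1, -0.2, -0.6]
opening: 0.0004
```

```bash
python3 - <<'E'
from h import *
shot("top")
im=np.load("cam_top.npz")["im"]
cv2.imwrite("pics/c9.png",cv2.resize(im[170:290,220:370],None,fx=4,fy=4,interpolation=2))
from fit import *
lever((225,232,282,285),25)
stem((245,188,278,222),73)
E
python3 tgt.py .44 .168
```

```text
hub [0.43632236 0.17024957] [0.43607562 0.17009393] rect [16.20313072 15.11737919] 18.18904685974121 arm yaw 73.11036224740367
 hub offset from arm line mm 0.8785796358289795
collar [0.58329842 0.14405411] stem [0.58391219 0.14054656] 130.46011952700167 1184.712158203125 5762.9995
pos [0.5121 0.3157 0.1894] yang 74.38 dx,dy mm [  29.62 -161.65] roll  F [ 0.9 -0.5 -0.4] [0.01 0.05 0.11] op 0.0004640310878334881 j6 -53.86788522489914
```

View pics/c9.png

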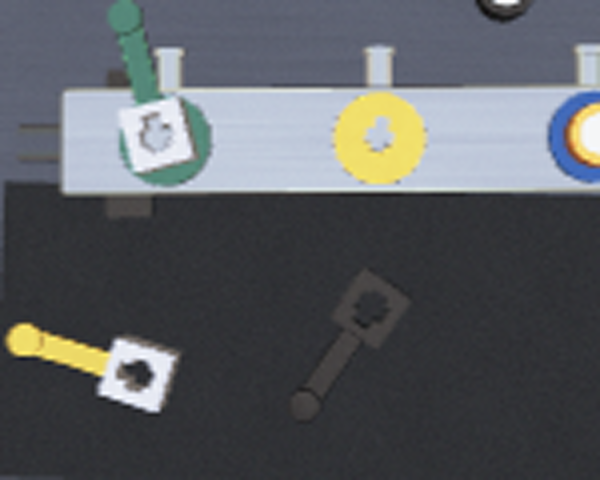

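Request:
play_rows(increments=[0,0,0,8.5,0,0,0,8.5,0,0,0,8.5,0,0,0,8.5,0,0,0,8.5,0,0,0,8.5,0,0,0,8.5,0,0,0,8.5,0,0,0,8.5,0,0,0,8.5,0,0,0,5.7,0,0,0,0], gripper=-1)

```text
clock: 36.5
tool_pos: [0.5122, 0.3135, 0.1903]
eef_rot: [[0.285, 0.959, -0.001], [0.959, -0.285, -0.001], [-0.001, -0.001, -1.0]]
force: [-0.2, -0.5, -0.1]
opening: 0.0878
```

```bash
python3 tgt.py .4359 .1692 -16.3
```

```text
pos [0.5122 0.3135 0.1903] yang -16.55 dx,dy mm [-160.09  -32.06] roll -0.25154887124836023 F [-0.2 -0.5 -0.1] [-0.08  0.08  0.04] op 0.08782556099092438 j6 36.8634481806758
```

Request:
play_rows(increments=[-0.04,-0.008,0,-0.2,-0.04,-0.008,0,0,-0.04,-0.008,0,0,-0.03,-0.006,0.02,0,-0.01,-0.002,0.03,0,0,0,0.03,0,0,0,0.025,0,0,0,0,0,0,0,0,0])

```text
clock: 37.4
tool_pos: [0.4368, 0.1699, 0.086]
eef_rot: [[0.278, 0.96, -0.0], [0.96, -0.278, -0.0], [-0.0, -0.0, -1.0]]
force: [0.3, -0.0, 0.1]
opening: 0.0885
```

```bash
python3 tgt.py .4359 .1692 -16.3
```

```text
pos [0.4368 0.1699 0.086 ] yang -16.17 dx,dy mm [-0.89 -0.68] roll 0.12972630872434365 F [ 0.3 -0.   0.1] [-0.13  0.08 -0.01] op 0.08846923615215302 j6 23.056169102289417
```

Request:
play_rows(increments=[-0.0008,-0.0006,0.015,0,0,0,0.015,0,0,0,0.01,0,0,0,0.005,0,0,0,0,0,0,0,0,0])

```text
clock: 38.0
tool_pos: [0.4363, 0.1696, 0.041]
eef_rot: [[0.279, 0.96, 0.001], [0.96, -0.279, 0.0], [0.0, 0.001, -1.0]]
force: [0.5, -0.7, 0.7]
opening: 0.088
```

Request:
play_rows(increments=[0,0,0,0,0,0,0,0,0,0,0,0,0,0,0,0,0,0,0,0,0,0,0,0,0,0,0,0,0,0,0,0], gripper=1, squeeze=20)

```text
clock: 38.8
tool_pos: [0.4357, 0.1696, 0.0403]
eef_rot: [[0.28, 0.96, -0.0], [0.96, -0.28, -0.0], [-0.0, -0.0, -1.0]]
force: [-1.0, -0.1, 0.7]
opening: 0.0378
```

```bash
python3 tgt.py .4359 .1692 -16.3
```

```text
pos [0.4357 0.1696 0.0403] yang -16.24 dx,dy mm [-0.33  0.26] roll 0.061896297313865034 F [-1.  -0.1  0.7] [ 0.03  0.17 -0.06] op 0.03778570275784974 j6 23.0992926173523
```

Request:
play_rows(increments=[0,0,0,0,0,0,-0.01,0,0,0,-0.02,0,0,0,-0.03,0,0,0,-0.03,0,0,0,-0.03,0,0,0,-0.01,0,0,0,0,8.2,0,0,0,8.2,0,0,0,8.2,0,0,0,8.2,0,0,0,8.2], squeeze=40)

```text
clock: 40.0
tool_pos: [0.4355, 0.1695, 0.1696]
eef_rot: [[0.844, 0.536, -0.001], [0.536, -0.844, -0.0], [-0.001, -0.001, -1.0]]
force: [1.2, -0.1, -2.0]
opening: 0.0379
```

Request:
play_rows(increments=[0,0,0,8.2,0,0,0,8.2,0,0,0,8.2,0,0,0,8.2,0,0,0,8.2,0,0,0,0.5,0,0,0,0])

```text
clock: 40.7
tool_pos: [0.4356, 0.1695, 0.1699]
eef_rot: [[0.989, -0.149, -0.001], [-0.149, -0.989, -0.0], [-0.001, 0.0, -1.0]]
force: [0.4, -0.9, -1.3]
opening: 0.0377
```

```bash
python3 tgt.py .5945 .0149 -98.7
```

```text
pos [0.4356 0.1695 0.1699] yang -98.54 dx,dy mm [180.1  129.32] roll 0.15863130866972597 F [ 0.4 -0.9 -1.3] [-0.01  0.17  0.01] op 0.03767525758034352 j6 105.40363014169155
```

Request:
play_rows(increments=[0.01,0.0072,0,0.15,0.02,0.0144,0,0,0.025,0.018,0,0,0.03,0.0215,0,0,0.03,0.0215,0,0,0.03,0.0215,0,0,0.02,0.0144,0,0,0.015,0.0108,0,0,0,0,0,0,0,0,0.012,0,0,0,0.012,0,0,0,0,0])

```text
clock: 41.9
tool_pos: [0.5923, 0.0149, 0.144]
eef_rot: [[0.988, -0.153, -0.004], [-0.153, -0.988, 0.001], [-0.004, -0.0, -1.0]]
force: [0.2, -0.4, -1.2]
opening: 0.0376
```

Request:
play_rows(increments=[0,0,0,0,0,0,0,0])

```text
clock: 42.1
tool_pos: [0.5938, 0.0143, 0.1467]
eef_rot: [[0.988, -0.154, 0.001], [-0.154, -0.988, -0.0], [0.001, -0.0, -1.0]]
force: [0.0, -0.6, -1.4]
opening: 0.0376
```

```bash
python3 tgt.py .5945 .0149 -98.7
```

```text
pos [0.5938 0.0143 0.1467] yang -98.85 dx,dy mm [ 0.61 -0.66] roll -0.15265297988008797 F [ 0.  -0.6 -1.4] [-0.07  0.19 -0.01] op 0.037602112291022 j6 88.94362526851198
```

Request:
play_rows(increments=[0.0006,-0.0006,0.005,0,0,0,0.005,0,0,0,0.005,0,0,0,0.004,0,0,0,0.004,0,0,0,0,0,0,0,0,0])

```text
clock: 42.8
tool_pos: [0.5945, 0.0145, 0.1234]
eef_rot: [[0.988, -0.154, 0.0], [-0.154, -0.988, -0.0], [0.0, 0.0, -1.0]]
force: [0.6, 0.3, -2.0]
opening: 0.0375
```

```bash
python3 tgt.py .5945 .0149 -98.7
```

```text
pos [0.5945 0.0145 0.1234] yang -98.89 dx,dy mm [-0.04 -0.38] roll -0.1871692063010073 F [ 0.6  0.3 -2. ] [ 0.    0.13 -0.03] op 0.03752257952318154 j6 89.01018955928316
```

Engaged (underside at 0.083, no contact force). Continue to the collar.

Request:
play_rows(increments=[0,-0.0003,0.004,0,0,0,0.004,0,0,0,0.004,0,0,0,0.004,0,0,0,0.004,0,0,0,0.003,0,0,0,0,0,0,0,0,0])

```text
clock: 43.6
tool_pos: [0.5945, 0.0149, 0.1004]
eef_rot: [[0.988, -0.154, 0.0], [-0.154, -0.988, -0.0], [0.0, 0.0, -1.0]]
force: [0.2, -0.8, -1.1]
opening: 0.0375
```

Request:
play_rows(increments=[0,0,0.002,0,0,0,0.002,0,0,0,0,0,0,0,0,0])

```text
clock: 44.0
tool_pos: [0.5947, 0.0148, 0.0974]
eef_rot: [[0.988, -0.154, 0.001], [-0.154, -0.988, -0.0], [0.001, 0.0, -1.0]]
force: [-3.4, -0.1, 6.6]
opening: 0.0377
```

Request:
play_rows(increments=[0,0,0.001,0,0,0,0,0,0,0,0,0])

```text
clock: 44.3
tool_pos: [0.5947, 0.0148, 0.0973]
eef_rot: [[0.988, -0.154, 0.001], [-0.154, -0.988, -0.0], [0.001, 0.0, -1.0]]
force: [-7.0, 0.5, 14.5]
opening: 0.0376
```

Request:
play_rows(increments=[0,0,0,0,0,0,0,0,0,0,0,0,0,0,0,0,0,0,0,0], gripper=-1)

```text
clock: 44.8
tool_pos: [0.5945, 0.0148, 0.0952]
eef_rot: [[0.988, -0.154, -0.0], [-0.154, -0.988, 0.0], [-0.0, -0.0, -1.0]]
force: [-0.5, -0.2, 0.4]
opening: 0.0756
```

Request:
play_rows(increments=[0,0,-0.01,0,0,0,-0.025,0,0,0,-0.03,0,0,0,-0.04,0,0,-0.035,0,0,0,-0.045,0,0,0,-0.045,0,0,0,-0.045,0,0,0,-0.045,0,0,0,-0.045,0,0,0,-0.045,0,0,0,-0.03,0,0])

```text
clock: 46.0
tool_pos: [0.6457, 0.3488, 0.2009]
eef_rot: [[0.988, -0.153, 0.0], [-0.153, -0.988, 0.001], [0.0, -0.001, -1.0]]
force: [-0.0, -1.1, -0.2]
opening: 0.0879
```

```bash
python3 tgt.py .5136 .3841; python3 - <<'E'
from h import *
shot("top");shot("side")
im=np.load("cam_top.npz")["im"]; s=np.load("cam_side.npz")["im"]
cv2.imwrite("pics/c10.png",np.hstack([cv2.resize(im[150:260,145:345],None,fx=2,fy=2,interpolation=2),cv2.resize(s[130:240,230:360],None,fx=3,fy=2,interpolation=2)]))
E
```

```text
pos [0.6457 0.3488 0.2009] yang -98.78 dx,dy mm [-135.95  -14.69] roll  F [-0.  -1.1 -0.2] [ 0.03  0.2  -0.03] op 0.08791400263079052 j6 118.03314287825846
```

View pics/c10.png

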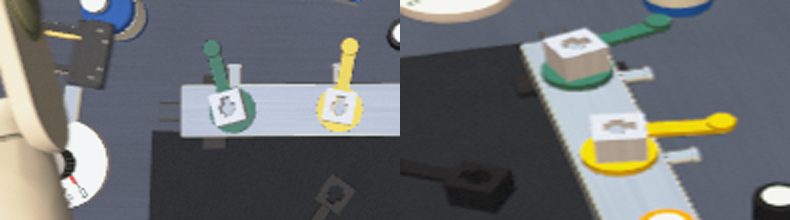

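Both levers sit on their collars, and the sleeve is still at 0. I'll unwind the wrist, then set the sleeve.

Request:
play_rows(increments=[-0.034,-0.0037,0,0,-0.034,-0.0037,0,0,-0.034,-0.0037,0,0,-0.034,-0.0037,0,0,0,0,0,-8.5,0,0,0,-8.5,0,0,0,-8.5,0,0,0,-8.5,0,0,0,-8.5,0,0,0,-8.5,0,0,0,-8.5,0,0,0,-8.5])

```text
clock: 47.3
tool_pos: [0.5143, 0.3806, 0.2011]
eef_rot: [[0.509, 0.861, 0.0], [0.861, -0.509, 0.0], [0.0, 0.0, -1.0]]
force: [0.1, -0.7, 1.2]
opening: 0.0883
```

Request:
play_rows(increments=[0,0,0.03,-6,0,0,0.03,-6,0,0,0.02,0,0,0,0,0,0,0,0,0])

```text
clock: 47.8
tool_pos: [0.5146, 0.3811, 0.1216]
eef_rot: [[0.324, 0.946, 0.001], [0.946, -0.324, 0.0], [0.001, 0.001, -1.0]]
force: [-0.1, 1.0, 0.4]
opening: 0.0882
```

```bash
python3 tgt.py .5136 .3840
```

```text
pos [0.5146 0.3811 0.1216] yang -18.93 dx,dy mm [ 2.38 -1.89] roll  F [-0.1  1.   0.4] [-0.05  0.04 -0.01] op 0.08815180475369735 j6 44.99855022909432
```

Request:
play_rows(increments=[0.0024,-0.0015,0.018,0,0,0,0.018,0,0,0,0.018,0,0,0,0.018,0,0,0,0,0,0,0,0,0])

```text
clock: 48.4
tool_pos: [0.5143, 0.3844, 0.0501]
eef_rot: [[0.324, 0.946, 0.002], [0.946, -0.324, 0.001], [0.002, 0.002, -1.0]]
force: [-1.0, -1.0, 0.2]
opening: 0.088
```

Request:
play_rows(increments=[0,0,0,0,0,0,0,0,0,0,0,0,0,0,0,0,0,0,0,0,0,0,0,0,0,0,0,0,0,0,0,0], gripper=1, squeeze=8)

```text
clock: 49.2
tool_pos: [0.5126, 0.3845, 0.0483]
eef_rot: [[0.323, 0.946, -0.002], [0.946, -0.323, -0.0], [-0.001, -0.002, -1.0]]
force: [-4.7, 1.0, 1.7]
opening: 0.0417
```

```bash
python3 tgt.py .5136 .3840
```

```text
pos [0.5126 0.3845 0.0483] yang -18.87 dx,dy mm [-0.19  1.13] roll  F [-4.7  1.   1.7] [ 0.2   0.9  -0.01] op 0.041718478226749116 j6 45.24249162089845
```

Request:
play_rows(increments=[0,-0.001,0,0,0,0,0,0,0,0,0,0], squeeze=40)

```text
clock: 49.5
tool_pos: [0.5125, 0.3845, 0.0483]
eef_rot: [[0.324, 0.946, -0.0], [0.946, -0.324, 0.0], [-0.0, -0.0, -1.0]]
force: [-1.0, 0.5, 1.0]
opening: 0.0407
```

Request:
play_rows(increments=[0,0,0,4.8,0,0,0,4.8,0,0,0,4.8,0,0,0,4.8,0,0,0,4.8,0,0,0,4.8,0,0,0,4.8,0,0,0,4.8,0,0,0,4.8,0,0,0,4.8,0,0,0,4.8,0,0,0,4.8])

```text
clock: 50.7
tool_pos: [0.5126, 0.3845, 0.0483]
eef_rot: [[0.973, 0.23, -0.0], [0.23, -0.973, -0.0], [-0.0, -0.0, -1.0]]
force: [-1.4, -0.7, 0.5]
opening: 0.041
```

Request:
play_rows(increments=[0,0,0,0,0,0,0,0,0,0,0,0,0,0,0,0])

```text
clock: 51.1
tool_pos: [0.5126, 0.3845, 0.0483]
eef_rot: [[0.972, 0.235, 0.0], [0.235, -0.972, -0.0], [-0.0, 0.0, -1.0]]
force: [-1.1, -0.3, 1.3]
opening: 0.0413
```

Request:
play_rows(increments=[0,0,0,0,0,0,0,0,0,0,0,0,0,0,0,0,0,0,0,0,0,0,0,0], gripper=-1)

```text
clock: 51.7
tool_pos: [0.5126, 0.3845, 0.0484]
eef_rot: [[0.972, 0.234, 0.0], [0.234, -0.972, -0.0], [0.0, 0.0, -1.0]]
force: [0.5, 0.1, 0.1]
opening: 0.0874
```

Request:
play_rows(increments=[0,0,-0.01,0,0,0,-0.02,0,0,0,-0.03,0,0,0,-0.04,0,0,0,-0.04,0,-0.04,0,-0.03,0,-0.04,0,0,0,-0.04,0,0,0,-0.04,0,0,0,-0.04,0,0,0,0,0,0,0])

```text
clock: 52.8
tool_pos: [0.3145, 0.3371, 0.2192]
eef_rot: [[0.972, 0.236, -0.001], [0.236, -0.972, -0.0], [-0.001, -0.0, -1.0]]
force: [0.9, 0.3, -0.2]
opening: 0.0878
```

```bash
python3 - <<'E'
from h import *
shot("top");shot("side")
im=np.load("cam_top.npz")["im"]; s=np.load("cam_side.npz")["im"]
r=lambda a,f:cv2.resize(a,None,fx=f,fy=f,interpolation=2)
cv2.imwrite("pics/c11.png",np.vstack([np.hstack([r(im[200:265,145:210],4),r(s[92:157,215:280],4),np.zeros((260,280,3),np.uint8)]),r(im[105:280,170:570],2)]))
E
```

```text
(no output)
```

View pics/c11.png

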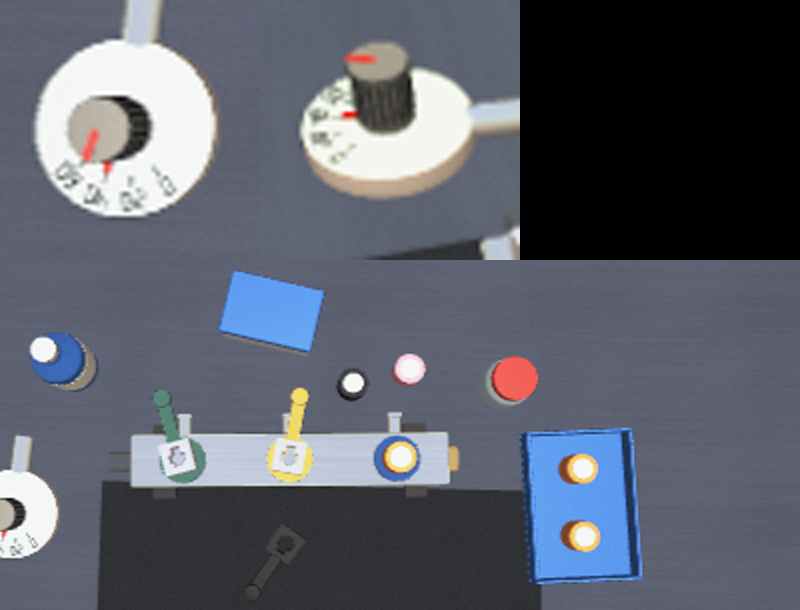

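The sleeve reads 40, the same look as at the start. Both levers are home, two caps are in the tray, and the blue cap and the bystanders are untouched. I'm handing the job in.

```bash
python3 -c "
from workcell import manip
print(manip.sign_off())"
```

```text
the job is handed in; nothing more can be done
None
```

The job is done and handed in after about 53 s on the robot's clock, well under the 210 s limit. `sign_off` reported no verdict.

- **Sleeve:** I turned it back to 0 first, and a picture showed the pointer in line with tick 0. After both levers were home I set it to 40, and the last picture shows the pointer at 40.
- **Levers:** Only green and yellow were on the bench. Each went onto its stem without resistance and met its collar at the expected height. I then pressed each down with about 14 N. Pictures show both undersides on the collars and both arms along the long splines.
- **Caps:** The green and yellow caps stand in the blue tray. The blue stem has no lever, so I left its cap on.
- **Left alone:** In the last picture, the bottle, jar, tip box, black and pink caps and black lever are where they started.

**Extra move:** I fitted the green lever first, and it then blocked the gripper's way to the yellow one. I pushed the yellow lever about 46 mm along the bench, measured it again and gripped it normally. No check failed or disagreed.

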